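Check a roller's neck with a spring probe

ROBOT

A 6-joint arm with a two-finger parallel gripper is mounted at the origin on a cart in front of the work surface, level with it; the furniture and walls round the work are solid. World frame = base frame: x ahead of the robot, y to its left, z up, the work surface at z = 0. Lengths are in m, angles in rad, forces in N, time in s.
With the tool pointing down it reaches from about 0.375 to 0.975 m from the base axis. Payload 3.8 kg.
Tool frame: the origin (TCP) lies midway between the tips of the shut fingers; the grasp point (between the pads) lies 19 mm behind it; x points along the fingers, y is the direction in which the jaws open and shut, and the axes are right-handed (so a half turn about x gives the same grasp; the last joint's range is limited). The gripper opens to 88 mm and grips with 3 to 60 N. Pads are 18 mm wide; open, the fingers measure 123 mm over their backs; the gripper's body (75 mm by 187 mm) begins 45 mm behind the grasp point.
Start: joints at [1.102, 0.264, 1.604, -0, 1.274, -0.037], TCP at [0.282, 0.613, 0.239] pointing down, gripper open.
Joint ranges: [-2.63, 2.63], [-0.94, 2.18], [0.31, 2.57], [-1.31, 4.45], [0, 2.66], [-2.55, 2.55]. Speed limits (rad/s): [2.57, 2.57, 3.14, 3.14, 3.14, 3.14].

INTERFACE

Orientations are given as a rotation vector (axis times angle).
In Python, from cell import manip, inverse_kinematics, cams, order gives the robot as it stands. Calls block until the motion is done:
- manip.move_pose(position, orientation): joint-space move of the TCP to a pose.
- manip.move_linear(position, rate=0.15, rot=None): straight line of the TCP; rot=None keeps the orientation; rate is the mean speed in m/s.
- manip.set_joints(angles): joint-space move.
- manip.set_gripper(opening, force=None): finger opening in m; force is the grip in N (None keeps the last); returns when the fingers have stopped.
- manip.dwell(seconds).
- inverse_kinematics(position, orientation): joint angles nearest the present ones, or None.
- manip.state(): the state.
- cams.capture(name): name is "scene" or "side" or "wrist"; returns a dict with "image" (420x560x3 uint8, blue, green, red), "z_map" (420x560 float32, m along the optical axis (not along the pixel's ray), 0 where there is no reading), "intrinsics" (3x3 intrinsics, pixels), "position" and "orientation" of the camera in the world; the wrist camera has in their place "T_tool_cam" (4x4, takes a point from camera to tool coordinates, whose origin is the TCP and whose axes are the tool frame's). Camera axes: x right, y down, z forward; pixel columns grow to the right and rows downward; lengths in m; the calibration is good to about 2 mm. A picture is of the moment at which its call begins: read the wrist's pose just before it.
A pose or a line that the arm cannot do raises manip.IKError and nothing moves.
- order.close_job(): hands the job in, once; it reports no verdict.
The state is a dict: "clock": time; "joint_pos": joint angles; "joint_velocities": joint speeds; "tau": joint torques, N m; "tool_pos": TCP position; "tcp_rot": TCP orientation; "contact_force": force on the tool from outside, world axes, zero at the start; "moment": the same for the moment, N m; "gripper_width": finger opening in m.
Only numpy, scipy, OpenCV 4.12 (cv2) and the standard library are available. Lean on these libraries where they do the work, as an engineer would, in place of code of your own. Each camera call takes 0.05 s, during which the arm holds its last target. There are 200 camera calls.

TASK

Lay the upright steel roller gently on its side in the two-V cradle, its middle over the cradle's middle, and let go of it without dropping it or knocking it over. Then take the probe out of its wooden stand and hold it upright with its tip on top of the roller's narrow neck, midway along the neck and pressed lightly so that the spring plunger is about half way in; finish while still holding it there, gripped and pressed. Leave the square, the black tape roll and the screwdriver where they are, and never press hard on the roller with the probe.

Things in the scene. Friction and masses are not known exactly. Their poses are not given: they have to be found in the camera images.
- roller_mid (a point): Centre (half-way along, on the axis) of the loose plain steel roller: a round bar 120 mm long, 34 mm in diameter, 0.25 to 0.5 kg, standing upright on its foot at the start. Its z axis runs along the roller from the foot (60 mm from here) to the top end (60 mm from here).
- roller_neck (a point): The middle of the roller's one narrow neck, on the roller's axis: 16 mm towards the foot from the roller's centre. The neck is turned down all round to 26 mm diameter over 16 mm of length, so its surface lies 13 mm from this point whichever way the roller has rolled.
- cradle: Grey cradle fixed to the bench. Origin: centre of its underside; x runs along its V grooves. Base 116 (x) x 100 x 12 mm; two V supports 12 mm thick at x = -40 and +40 mm, 68 mm wide, tops 55 mm above the bench, the space between them free down to the base. A laid roller's axis is level along x, 60 mm above the bench (its neck's top then at 73 mm). Either end of the roller may face either way.
- stand: Fixed wooden block 60 x 60 mm, 70 mm high, with an upright 23 mm hole right through its middle in which the probe hangs, tip down. Origin: centre of its underside.
- probe_grip (a point): Middle of the round grey handle (26 mm diameter, 60 mm long) of the loose probe, 0.12 kg, on its axis. Below: a flange (36 mm diameter, 6 mm thick) resting on the stand, a barrel (18 mm diameter, 40 mm long), then the thin plunger, whose free tip is 96 mm below this point. z axis: up from tip to handle, upright at the start. Raise it 60 mm to clear the stand.
- probe_tip (a point): The rounded end (7 mm diameter) of the probe's thin steel plunger, on the probe's axis; it moves with the plunger.
- plunger (a joint): How far the probe's spring plunger is pressed in, m: 0 free, 0.010 fully in. The spring takes about 1 N to start and 0.6 N more for each mm (about 4 N half way, 7 N fully in).
- square: Bystander: carpenter's square with wooden stock and steel blade, 120 x 220 x 16 mm, flat on the bench; origin: centre of its underside.
- black_tape: Bystander: small roll of black tape, 62 mm across, 19 mm high, flat on the bench; origin: centre of its underside.
- screwdriver: Bystander: screwdriver with yellow handle, 26 x 190 x 33 mm, lying on the bench; origin: under its middle.
Things that resemble listed ones, but are neither listed nor needed, are in the scene too. Several things look just like the cradle: the one meant starts nearest to the robot's base.

How it is judged:
By the outcome, as a careful person would: the job done as asked, in the order asked, and still so for the second after the job is handed in, while the arm keeps its last pose, push and grip.
It also fails if it takes over 72 s, if anything falls off the work surface, if the arm or the gripper's body presses on something with over 40 N, if the wrist force passes 120 N, or if a joint passes its speed limit or range.

## Working session

There is one attempt and no reset: what is moved stays moved. The work goes in short steps, each a Python script; the robot and the scene stay as the last script left them, time stands still between calls to the robot, and variables do not carry over. Pictures are saved under pics/ and viewed, about 8 in all and at most 12, crops included, and the job is handed in when it is done.

```bash
ls; mkdir -p pics
cat > h.py <<'E'
import numpy as np, cv2
from scipy.spatial.transform import Rotation as R
from cell import manip, inverse_kinematics, cams, order
def cap(n):
    s=manip.state(); c=cams.capture(n)
    if n=="wrist":
        T=np.eye(4);T[:3,:3]=R.from_rotvec(s["tcp_rot"]).as_matrix();T[:3,3]=s["tool_pos"]
        c["T"]=T@np.array(c["T_tool_cam"])
    else:
        T=np.eye(4);o=np.array(c["orientation"]);T[:3,:3]=o if o.shape==(3,3) else R.from_rotvec(o).as_matrix();T[:3,3]=c["position"];c["T"]=T
    return c
def cloud(c):
    K=np.array(c["intrinsics"]);z=c["z_map"];v,u=np.mgrid[:z.shape[0],:z.shape[1]]
    P=np.stack([(u-K[0,2])/K[0,0]*z,(v-K[1,2])/K[1,1]*z,z],-1)
    W=P@c["T"][:3,:3].T+c["T"][:3,3]; W[z<=0]=np.nan
    return W
def proj(c,p):
    K=np.array(c["intrinsics"]);q=c["T"][:3,:3].T@(np.array(p)-c["T"][:3,3]);return (K@q)[:2]/q[2]
def ray(c,u,v,z):
    K=np.array(c["intrinsics"]);d=c["T"][:3,:3]@np.linalg.inv(K)@[u,v,1];o=c["T"][:3,3];return o+d*(z-o[2])/d[2]
def rot(xdir,ydir):
    x=np.array(xdir,float);x/=np.linalg.norm(x);y=np.array(ydir,float);y-=x*(x@y);y/=np.linalg.norm(y)
    return R.from_matrix(np.c_[x,y,np.cross(x,y)]).as_rotvec()
E
python3 - <<'E'
from h import *
s=manip.state();print({k:np.round(v,3) for k,v in s.items()})
for n in("scene","side","wrist"):
    c=cap(n);print(n,np.round(c["T"],3).tolist(),np.round(c["intrinsics"],1).tolist())
    cv2.imwrite(f"pics/a_{n}.png",c["image"]);np.save(f"a_{n}.npy",cloud(c))
E
```

```text
pics
{'clock': np.float64(0.0), 'joint_pos': array([ 1.102,  0.265,  1.605, -0.   ,  1.274, -0.037]), 'joint_velocities': array([ 0.001, -0.001,  0.002,  0.001,  0.   ,  0.   ]), 'tau': array([-1.0000e-03, -5.0211e+01, -3.5688e+01,  7.3000e-02,  3.0000e-02,
       -0.0000e+00]), 'tool_pos': array([0.282, 0.612, 0.237]), 'tcp_rot': array([ 0.337,  1.545, -0.34 ]), 'contact_force': array([-0.45 , -0.146,  0.382]), 'moment': array([-0.031, -0.048,  0.067]), 'gripper_width': np.float64(0.088)}
scene [[-0.875, -0.387, 0.289, 0.173], [-0.483, 0.679, -0.553, 0.95], [0.018, -0.624, -0.781, 1.221], [0.0, 0.0, 0.0, 1.0]] [[462.7, 0.0, 280.5], [0.0, 462.7, 211.1], [0.0, 0.0, 1.0]]
side [[-0.944, -0.231, 0.235, 0.184], [-0.329, 0.625, -0.708, 1.347], [0.017, -0.746, -0.666, 1.23], [0.0, 0.0, 0.0, 1.0]] [[537.8, 0.0, 269.9], [0.0, 537.8, 203.7], [0.0, 0.0, 1.0]]
wrist [[0.418, 0.868, 0.267, 0.214], [0.908, -0.399, -0.126, 0.645], [-0.003, 0.295, -0.956, 0.384], [0.0, 0.0, 0.0, 1.0]] [[346.5, 0.0, 276.6], [0.0, 346.5, 204.1], [0.0, 0.0, 1.0]]
```

View pics/a_scene.png

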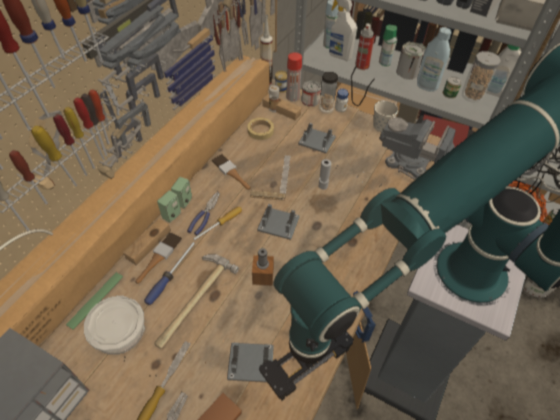

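View pics/a_side.png

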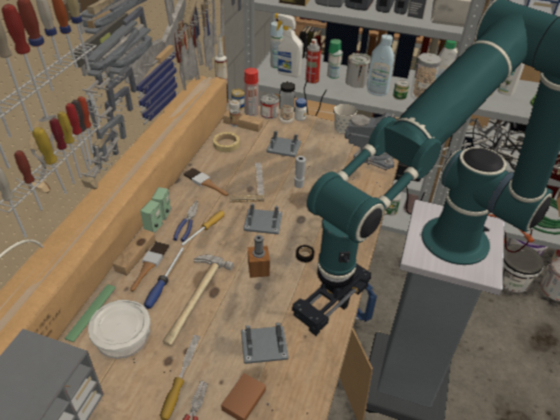

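The scene view shows the roller at about (325,175), the stand and probe at (262,262), and three cradles at (316,138), (278,222) and (250,362). The side view shows the black tape at (305,253). Next I'll get positions from the depth.

Run:
```python
from h import *
for n,pts in(("scene",dict(crA=(316,138),crB=(278,222),crC=(250,362),rol=(326,165),rolb=(324,185),stand=(262,275),probe=(262,253))),("side",dict(crA=(283,147),crB=(262,222),crC=(264,345),rol=(300,160),rolb=(299,185),stand=(259,262),probe=(259,243),tape=(305,249),drv=(213,222)))):
    W=np.load(f"a_{n}.npy")
    for k,(u,v) in pts.items(): 
        p=W[v,u];print(n,k,np.round(p,3),np.round(np.hypot(p[0],p[1]),3))
# top-down height map from both cams
H=np.zeros((600,800),np.float32); I=np.zeros((600,800,3),np.uint8)
for n in("scene","side"):
    W=np.load(f"a_{n}.npy").reshape(-1,3);im=cv2.imread(f"pics/a_{n}.png").reshape(-1,3)
    ok=np.isfinite(W[:,0])&(W[:,2]<0.19)&(W[:,2]>-.02);W=W[ok];im=im[ok]
    o=np.argsort(W[:,2]);W=W[o];im=im[o]
    r=(500-(W[:,0]-0.05)*500).astype(int);q=(400-W[:,1]*500).astype(int)
    m=(r>=0)&(r<600)&(q>=0)&(q<800);I[r[m],q[m]]=im[m]
I=cv2.morphologyEx(I,cv2.MORPH_CLOSE,np.ones((3,3)))
for g in range(-6,8,2): cv2.putText(I,f"y{g/10}",(400-g*50,595),0,.4,(0,255,255));cv2.line(I,(400-g*50,0),(400-g*50,600),(0,80,80))
for g in range(2,11,2): cv2.putText(I,f"x{g/10}",(0,500-int((g/10-.05)*500)),0,.4,(0,255,255));cv2.line(I,(0,525-g*50),(800,525-g*50),(0,80,80))
cv2.imwrite("pics/top.png",I)
```

```text
scene crA [ 0.676 -0.29   0.011] 0.736
scene crB [0.604 0.141 0.017] 0.62
scene crC [0.444 0.582 0.012] 0.731
scene rol [ 0.545 -0.079  0.117] 0.551
scene rolb [ 0.541 -0.075  0.024] 0.546
scene stand [0.534 0.362 0.063] 0.646
scene probe [0.547 0.339 0.138] 0.643
side crA [ 0.675 -0.28   0.009] 0.731
side crB [0.608 0.144 0.011] 0.625
side crC [0.444 0.584 0.014] 0.734
side rol [ 0.553 -0.083  0.118] 0.559
side rolb [ 0.548 -0.073  0.017] 0.553
side stand [0.539 0.364 0.072] 0.65
side probe [0.547 0.341 0.126] 0.645
side tape [0.441 0.215 0.014] 0.49
side drv [0.754 0.209 0.021] 0.783
```

View pics/top.png

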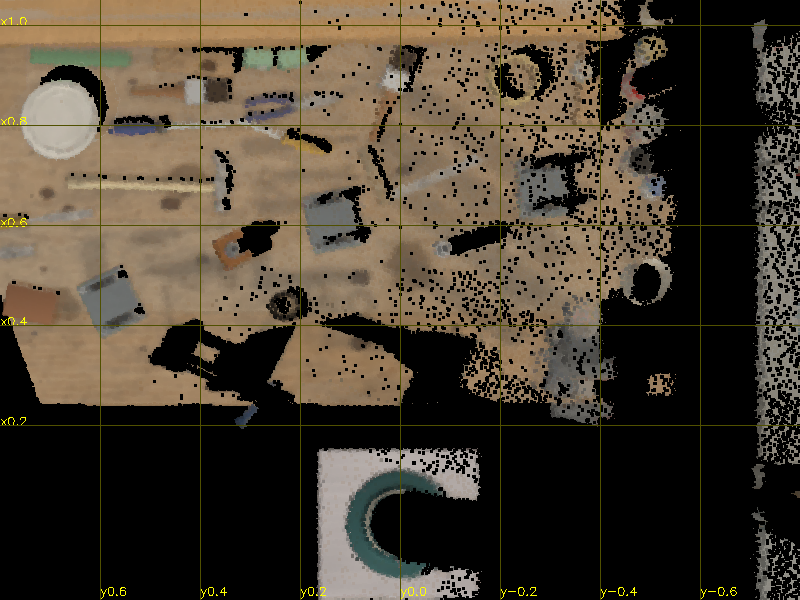

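Cradle B at about (0.61, 0.14) is the nearest. The roller is near (0.555, -0.085) and the stand near (0.553, 0.338). Next: a closer wrist look, plus a reach check for a horizontal grasp.

Run:
```python
from h import *
c=cap("wrist");print(np.round(c["T_tool_cam"],3))
s=manip.state();M=R.from_rotvec(s["tcp_rot"]).as_matrix();print(np.round(M,2))
r=np.array([.555,-.085]);az=np.arctan2(r[1],r[0])
for a in (0,15,25,35,45):
  for da in (-30,0,30):
    h=np.array([np.cos(az+np.radians(da)),np.sin(az+np.radians(da)),0])
    x=h*np.cos(np.radians(a))+np.array([0,0,-np.sin(np.radians(a))]);l=np.array([-h[1],h[0],0])
    for sg in(1,-1):
      p=np.r_[r,.066]+x*.019
      q=inverse_kinematics(p,rot(x,sg*l)); print(a,da,sg,None if q is None else np.round(q,2))
for yaw in range(-180,180,45):
  t=np.radians(yaw);q=inverse_kinematics([.5,.1,.33],rot([0,0,-1],[np.cos(t),np.sin(t),0]));print(yaw,None if q is None else np.round(q,2))
```

```text
[[ 0.001 -0.295  0.956 -0.146]
 [ 1.     0.    -0.     0.001]
 [-0.     0.956  0.295 -0.076]
 [ 0.     0.     0.     1.   ]]
[[-0.    0.42  0.91]
 [-0.    0.91 -0.42]
 [-1.   -0.   -0.  ]]
0 -30 1 [0.29 0.73 2.44 4.1  1.59 1.6 ]
0 -30 -1 [ 0.29  0.73  2.44  4.1   1.59 -1.55]
0 0 1 None
0 0 -1 None
0 30 1 [-0.74  0.73  2.44  2.03  1.58  1.54]
0 30 -1 [-0.74  0.73  2.44  2.03  1.58 -1.6 ]
15 -30 1 [0.26 0.47 2.49 4.12 1.21 1.42]
15 -30 -1 [ 0.26  0.47  2.49  4.12  1.21 -1.72]
15 0 1 None
15 0 -1 None
15 30 1 [-0.71  0.47  2.49  2.01  1.23  1.73]
15 30 -1 [-0.71  0.47  2.49  2.01  1.23 -1.41]
25 -30 1 [0.22 0.32 2.5  4.19 0.95 1.26]
25 -30 -1 [ 0.22  0.32  2.5   4.19  0.95 -1.88]
25 0 1 None
25 0 -1 None
25 30 1 [-0.66  0.32  2.5   1.94  0.99  1.91]
25 30 -1 [-0.66  0.32  2.5   1.94  0.99 -1.23]
35 -30 1 [0.15 0.2  2.47 4.35 0.7  1.02]
35 -30 -1 [ 0.15  0.2   2.47  4.35  0.7  -2.12]
35 0 1 None
35 0 -1 None
35 30 1 [-0.6   0.2   2.47  1.79  0.76  2.15]
35 30 -1 [-0.6   0.2   2.47  1.79  0.76 -0.99]
45 -30 1 None
45 -30 -1 None
45 0 1 [-0.23  0.04  2.51  2.87  0.2   1.78]
45 0 -1 [-0.23  0.04  2.51  2.87  0.2  -1.36]
45 30 1 [-0.52  0.12  2.42  1.51  0.58  2.5 ]
45 30 -1 [-0.52  0.12  2.42  1.51  0.58 -0.64]
-180 None
-135 [ 0.15 -0.1   1.83  0.    1.41  2.5 ]
-90 [ 0.15 -0.1   1.83 -0.    1.41  1.72]
-45 [ 0.15 -0.1   1.83 -0.    1.41  0.93]
0 [ 0.15 -0.1   1.83 -0.    1.41  0.15]
45 [ 0.15 -0.1   1.83 -0.    1.41 -0.64]
90 [ 0.15 -0.1   1.83 -0.    1.41 -1.42]
135 [ 0.15 -0.1   1.83  0.    1.41 -2.21]
```

Run:
```python
from h import *
manip.move_pose([.57,.19,.32],rot([0,0,-1],[1,0,0]))
c=cap("wrist");cv2.imwrite("pics/w1.png",c["image"]);np.save("w1.npy",cloud(c));np.savez("w1.npz",T=c["T"],intrinsics=c["intrinsics"])
print(manip.state()["clock"],np.round(manip.state()["joint_pos"],2))
for p in((.61,.14,.012),(.555,-.085,.12),(.55,.34,.13)):print(proj(c,p))
for da in (40,60,75,90,105):
  for a in(10,18,25):
    az=np.radians(da);h=np.array([np.cos(az),np.sin(az),0]);x=h*np.cos(np.radians(a))+np.array([0,0,-np.sin(np.radians(a))])
    y=[h[1],-h[0],0]
    for b in(0,.1):
      q=inverse_kinematics(np.array([.555,-.085,.066])+x*.019-h*b,rot(x,y));print(da,a,b,None if q is None else np.round(q,2))
```

```text
2.125 [0.28 0.09 1.66 0.   1.39 0.28]
[305.97261181 195.41603205]
[264.29627928 391.44177554]
[253.68762916   9.60314969]
40 10 0 [-0.8   0.61  2.3   1.6   1.38 -1.33]
40 10 0.1 [-1.04  0.61  2.3   1.37  1.44 -1.33]
40 18 0 [-0.78  0.5   2.31  1.56  1.24 -1.22]
40 18 0.1 [-1.01  0.5   2.32  1.34  1.32 -1.24]
40 25 0 [-0.74  0.41  2.32  1.5   1.12 -1.12]
40 25 0.1 [-0.98  0.4   2.34  1.29  1.21 -1.14]
60 10 0 [-0.78  0.69  2.07  1.27  1.5  -1.2 ]
60 10 0.1 [-0.95  0.71  2.01  1.11  1.58 -1.19]
60 18 0 [-0.76  0.6   2.1   1.22  1.39 -1.13]
60 18 0.1 [-0.94  0.62  2.04  1.07  1.47 -1.13]
60 25 0 [-0.74  0.52  2.11  1.17  1.29 -1.05]
60 25 0.1 [-0.91  0.55  2.06  1.02  1.38 -1.07]
75 10 0 [-0.73  0.76  1.9   1.08  1.62 -1.14]
75 10 0.1 [-0.87  0.8   1.79  0.96  1.71 -1.13]
75 18 0 [-0.71  0.67  1.93  1.03  1.52 -1.09]
75 18 0.1 [-0.85  0.72  1.82  0.91  1.61 -1.09]
75 25 0 [-0.69  0.6   1.95  0.98  1.43 -1.04]
75 25 0.1 [-0.83  0.66  1.85  0.87  1.52 -1.05]
90 10 0 [-0.66  0.83  1.74  0.91  1.76 -1.12]
90 10 0.1 [-0.77  0.9   1.58  0.83  1.86 -1.09]
90 18 0 [-0.65  0.75  1.77  0.86  1.66 -1.09]
90 18 0.1 [-0.76  0.83  1.62  0.78  1.76 -1.07]
90 25 0 [-0.63  0.68  1.8   0.82  1.57 -1.05]
90 25 0.1 [-0.74  0.76  1.65  0.73  1.67 -1.05]
105 10 0 [-0.58  0.9   1.58  0.76  1.89 -1.13]
105 10 0.1 [-0.66  1.    1.38  0.71  2.01 -1.09]
105 18 0 [-0.57  0.82  1.62  0.71  1.79 -1.11]
105 18 0.1 [-0.66  0.92  1.42  0.66  1.9  -1.09]
105 25 0 [-0.56  0.76  1.65  0.67  1.7  -1.09]
105 25 0.1 [-0.65  0.86  1.46  0.61  1.81 -1.09]
```

View pics/w1.png

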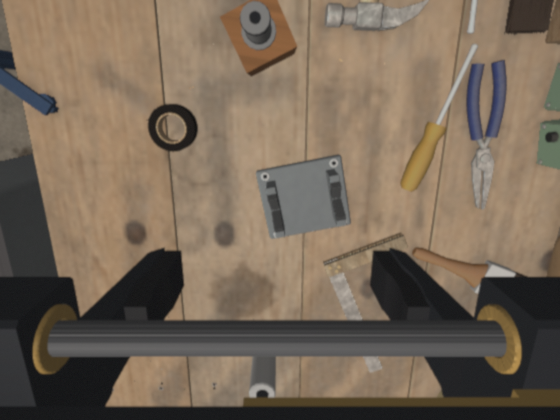

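The wrist view shows the cradle at (303,197) with its supports to left and right, so its groove runs along about world +X turned by ~13°. The stand and probe are at (257,35), the roller top is at (262,390) just below the finger bar, and the tape is at (172,128). I'll measure these now, fit the cradle from the cloud, and check the grasp and place IK.

Run:
```python
from h import *
def rect(P): return cv2.minAreaRect((P*1000).astype(np.float32))
for n in("w1","a_scene","a_side"):
    W=np.load(n+".npy").reshape(-1,3);W=W[np.isfinite(W[:,0])]
    near=np.hypot(W[:,0]-.61,W[:,1]-.14)<.09
    for lo,hi in((.006,.018),(.044,.06),(.006,.06)):
        P=W[near&(W[:,2]>lo)&(W[:,2]<hi)]
        print(n,"cradle",lo,len(P),np.round(np.array(rect(P[:,:2])[0]),1),np.round(rect(P[:,:2])[1],1),round(rect(P[:,:2])[2],1),"zmed",np.round(np.median(P[:,2]),4))
    P=W[(np.hypot(W[:,0]-.553,W[:,1]+.083)<.05)&(W[:,2]>.105)&(W[:,2]<.135)]
    if len(P)>5: print(n,"rol",len(P),np.round(P.mean(0),4),np.round(P.min(0),3),np.round(P.max(0),3))
    for lo,hi in((.064,.0735),(.125,.145)):
        P=W[(np.hypot(W[:,0]-.55,W[:,1]-.338)<.05)&(W[:,2]>lo)&(W[:,2]<hi)]
        if len(P)>5: print(n,"stand/probe",lo,len(P),np.round(P.mean(0),4),np.round(rect(P[:,:2])[0],1),np.round(rect(P[:,:2])[1],1),rect(P[:,:2])[2])
    P=W[(W[:,0]<.55)&(W[:,1]<-.15)&(W[:,1]>-.5)&(W[:,0]>.2)&(W[:,2]<.4)&(W[:,2]>.02)]
    if len(P): print("vise area zmax",P[:,2].max(),np.round(P[P[:,2]>.06].min(0),2),np.round(P[P[:,2]>.06].max(0),2))
# circle of roller top from w1 depth-free: grasp/place IK
for a in(15,20,25):
  az=np.pi/2
  ca,sa=np.cos(np.radians(a)),np.sin(np.radians(a))
  for sg in(1,-1):
    for z in(.065,.25):
      h=sg*np.array([np.cos(.24),np.sin(.24),0]);x=np.array([0,0,-ca])-h*sa;y=[h[1],-h[0],0]
      q=inverse_kinematics(np.array([.61,.14,z])+x*.019,rot(x,y));print("place",a,sg,z,None if q is None else np.round(q,2))
  for z in (.065,.2,.28):
      h=np.array([0,1.,0]);x=h*ca-np.array([0,0,sa]);q=inverse_kinematics(np.array([.555,-.085,z])+x*.019,rot(x,[1,0,0]));print("grasp",a,z,None if q is None else np.round(q,2))
```

```text
w1 cradle 0.006 4707 [607.4 135. ] [116.1 100.7] 11.4 zmed 0.0125
w1 cradle 0.044 811 [607.3 135.3] [92.  68.4] 11.2 zmed 0.0508
w1 cradle 0.006 5961 [607.4 135. ] [116.1 100.7] 11.4 zmed 0.0128
w1 rol 548 [ 0.5522 -0.0808  0.1171] [ 0.535 -0.094  0.105] [ 0.568 -0.071  0.123]
w1 stand/probe 0.064 2206 [0.5515 0.3276 0.0704] [551.  332.4] [60.2 60.3] 26.139835357666016
w1 stand/probe 0.125 856 [0.5513 0.3318 0.136 ] [551.4 332.3] [26.  25.8] 83.42293548583984
a_scene cradle 0.006 666 [612.8 147.8] [144.7 151.4] 83.3 zmed 0.0117
a_scene cradle 0.044 106 [605.  137.9] [92.6 69.5] 11.4 zmed 0.0501
a_scene cradle 0.006 905 [612.8 147.8] [144.7 151.4] 83.3 zmed 0.013
a_scene rol 80 [ 0.5479 -0.0826  0.1168] [ 0.533 -0.103  0.105] [ 0.567 -0.069  0.127]
a_scene stand/probe 0.064 230 [0.5455 0.3398 0.0696] [548.8 334.4] [59.7 63.3] 26.473600387573242
a_scene stand/probe 0.125 75 [0.548  0.3366 0.1341] [548.9 335.4] [22.6 26.8] 30.062768936157227
vise area zmax 0.15985387342359525 [ 0.2  -0.5   0.06] [ 0.53 -0.3   0.16]
a_side cradle 0.006 648 [607.8 141.4] [176.6 161.8] 85.6 zmed 0.0129
a_s
[... 914 characters left out ...]
53]
place 20 1 0.25 [ 0.19  0.39  1.49 -0.02  1.61  1.53]
place 20 -1 0.065 [ 0.17  0.2   2.12  0.05  0.47 -1.68]
place 20 -1 0.25 [ 0.17 -0.02  1.97  0.03  0.84 -1.65]
grasp 20 0.065 [-0.65  0.73  1.78  0.85  1.63 -1.08]
grasp 20 0.2 [-0.65  0.53  1.78  0.87  1.76 -0.93]
grasp 20 0.28 [-0.65  0.43  1.75  0.89  1.84 -0.83]
place 25 1 0.065 [ 0.2   0.61  1.56 -0.02  1.42  1.53]
place 25 1 0.25 [ 0.2   0.45  1.43 -0.02  1.7   1.53]
place 25 -1 0.065 [ 0.17  0.17  2.18  0.08  0.35 -1.71]
place 25 -1 0.25 [ 0.17 -0.06  2.03  0.04  0.74 -1.67]
grasp 25 0.065 [-0.63  0.68  1.8   0.82  1.57 -1.05]
grasp 25 0.2 [-0.63  0.49  1.79  0.83  1.71 -0.9 ]
grasp 25 0.28 [-0.63  0.39  1.75  0.85  1.79 -0.8 ]
```

Run:
```python
from h import *
manip.move_pose([.56,-.03,.32],rot([0,0,-1],[1,0,0]))
c=cap("wrist");W=cloud(c).reshape(-1,3);cv2.imwrite("pics/w2.png",c["image"])
W=W[np.isfinite(W[:,0])]
for lo,hi in((.114,.126),(.01,.11)):
  P=W[(np.hypot(W[:,0]-.553,W[:,1]+.083)<.05)&(W[:,2]>lo)&(W[:,2]<hi)]
  print(len(P),P.mean(0).round(4),cv2.minEnclosingCircle((P[:,:2]*1000).astype(np.float32)),cv2.minAreaRect((P[:,:2]*1000).astype(np.float32)))
A=np.vstack([W]+[np.load(f"a_{n}.npy").reshape(-1,3) for n in("scene","side")]);A=A[np.isfinite(A[:,0])&(A[:,2]<.25)]
print("max z cm; cols x .36...70 ; rows y")
for y in np.arange(-.10,-.56,-.04):
  print(round(y,2),[int(100*max(A[(abs(A[:,0]-x)<.02)&(abs(A[:,1]-y)<.02),2],default=-.01)) for x in np.arange(.36,.74,.04)])
print(manip.state()["clock"])
```

```text
756 [ 0.5518 -0.0877  0.1203] ((552.0103149414062, -89.0516586303711), 17.072343826293945) ((551.4483642578125, -88.66825103759766), (32.33781814575195, 33.23091506958008), 0.10953457653522491)
606 [ 0.5525 -0.0762  0.0645] ((551.7340698242188, -85.58370971679688), 16.555360794067383) ((552.0239868164062, -79.89596557617188), (15.563719749450684, 33.0438232421875), 87.08222198486328)
max z cm; cols x .36...70 ; rows y
-0.1 [0, 0, 0, 0, 12, 12, 1, 0, 0, 1]
-0.14 [0, 0, 0, 0, 1, 1, 0, 1, 0, 0]
-0.18 [1, 0, 0, 1, 1, 1, 0, 1, 1, 0]
-0.22 [1, 0, 0, 6, 0, 1, 2, 2, 1, 2]
-0.26 [3, 0, 0, 0, 1, 1, 1, 6, 2, 5]
-0.3 [3, 11, 6, 0, 1, 1, 1, 5, 2, 5]
-0.34 [15, 14, 14, 0, 1, 1, 1, 5, 1, 1]
-0.38 [15, 14, 14, 1, 0, 0, 1, 1, 1, 1]
-0.42 [14, 14, 14, 10, 1, 1, 0, 1, 1, 17]
-0.46 [-1, -1, 10, 9, 9, 0, 1, 1, 16, 16]
-0.5 [-1, -1, 9, 9, 9, 1, 1, 8, 16, 16]
-0.54 [-1, -1, 9, 10, 9, 0, 1, 7, 8, 0]
3.0583
```

View pics/w2.png

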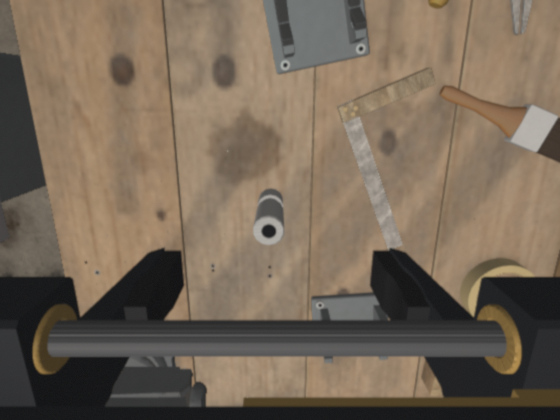

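The wrist view shows the roller top at (268,232), which is about (0.552, -0.088). The approach corridor from -y is clear, with the vise further left at the bottom. I'll go to the side pre-grasp and check how well the fingers are centred.

```bash
cat >> h.py <<'E'
a=np.radians(20)
XG=np.array([0,np.cos(a),-np.sin(a)]);RG=rot(XG,[1,0,0])
E
python3 - <<'E'
from h import *
g=np.array([.552,-.087,.065])+XG*.019
pre=g-XG*.13
manip.move_pose(pre+[0,0,.15],RG)
manip.move_linear(pre,rate=.2)
s=manip.state();print(s["clock"],s["tool_pos"],s["contact_force"].round(2))
c=cap("wrist");W=cloud(c).reshape(-1,3);W=W[np.isfinite(W[:,0])]
P=W[(np.hypot(W[:,0]-.552,W[:,1]+.088)<.04)&(W[:,2]>.02)&(W[:,2]<.115)]
for z in np.arange(.03,.12,.01):
  Q=P[abs(P[:,2]-z)<.005]
  if len(Q)>5: print(z.round(2),len(Q),Q.min(0).round(4),Q.max(0).round(4))
im=c["image"];cv2.imwrite("pics/w3.png",im)
E
```

```text
4.775 [ 0.55274128 -0.19116405  0.10427191] [ 0.67 -0.57  0.36]
0.03 362 [ 0.5353 -0.1065  0.0251] [ 0.5685 -0.0854  0.035 ]
0.04 531 [ 0.5353 -0.1064  0.035 ] [ 0.5683 -0.0811  0.045 ]
0.05 209 [ 0.5355 -0.1065  0.045 ] [ 0.5684 -0.0924  0.055 ]
0.06 426 [ 0.5357 -0.1071  0.055 ] [ 0.5683 -0.0922  0.065 ]
0.07 467 [ 0.5353 -0.1073  0.065 ] [ 0.5684 -0.0925  0.075 ]
0.08 500 [ 0.5356 -0.1069  0.075 ] [ 0.5682 -0.0923  0.0849]
0.09 546 [ 0.5353 -0.1067  0.085 ] [ 0.5684 -0.0919  0.095 ]
0.1 582 [ 0.5353 -0.1068  0.095 ] [ 0.5683 -0.0922  0.105 ]
0.11 619 [ 0.5354 -0.1069  0.105 ] [ 0.5684 -0.0919  0.115 ]
```

View pics/w3.png

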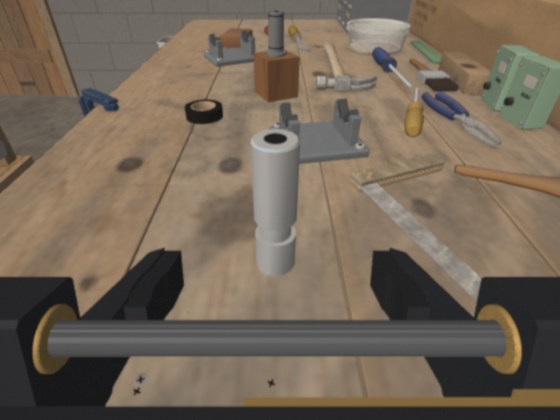

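The roller is centred between the fingers: x = 0.5519, axis y ≈ -0.090, neck down. Grasping and lifting now.

Run:
```python
from h import *
g=np.array([.552,-.0895,.066])+XG*.019
manip.move_linear(g,rate=.1)
s=manip.state();print(s["tool_pos"]-g,s["contact_force"].round(2))
g[2]+=g[2]-s["tool_pos"][2]
manip.set_gripper(0.0,40)
s=manip.state();print(s["clock"],s["gripper_width"],s["contact_force"].round(2))
manip.move_linear(g+[0,0,.02],rate=.05)
s=manip.state();print(s["clock"],s["gripper_width"],s["contact_force"].round(2))
manip.move_linear(g+[0,0,.20],rate=.2)
s=manip.state();print(s["clock"],s["gripper_width"],s["contact_force"].round(2),s["tool_pos"]-g)
cx=np.array([np.cos(.198),np.sin(.198),0])
for sg in(1,-1):
  h=sg*cx;x=np.array([0,0,-np.cos(a)])-h*np.sin(a);y=[h[1],-h[0],0]
  q=inverse_kinematics(np.array([.607,.136,.2])+x*.019,rot(x,y));print(sg,np.round(q-s["joint_pos"],2))
```

```text
[ 0.00037351 -0.00069489  0.00022679] [-0.04 -0.47  0.2 ]
7.1333 0.03245046908789763 [-0.95  0.46  0.45]
7.675 0.03267730652982971 [ 0.46  0.13 -4.88]
8.725 0.03262460486889155 [-0.58  0.03 -5.11] [-0.00064109  0.00032265  0.19844255]
1 [ 0.84 -0.03 -0.22 -0.89 -0.3   2.41]
-1 [ 0.83 -0.43  0.27 -0.87 -1.09 -0.75]
```

```bash
cat >> h.py <<'E'
cx=np.array([np.cos(.198),np.sin(.198),0])
XP=np.array([0,0,-np.cos(a)])+cx*np.sin(a);RP=rot(XP,[-cx[1],cx[0],0])
C=np.array([.607,.136,0])
E
python3 - <<'E'
from h import *
t=C-.006*cx+[0,0,.15]+XP*.019
manip.move_pose(t,RP);manip.dwell(.3)
s=manip.state();print(s["clock"],s["gripper_width"],s["contact_force"].round(2),s["tool_pos"]-t)
n=np.array([-cx[1],cx[0],0])
for k in("wrist","scene","side"):
  c=cap(k);W=cloud(c).reshape(-1,3);W=W[np.isfinite(W[:,0])]
  d=W-C;L=np.c_[d@cx,d@n,W[:,2]]
  P=L[(abs(L[:,1])<.03)&(L[:,2]>.115)&(L[:,2]<.19)&(abs(L[:,0])<.09)]
  print(k,len(P))
  for x in np.arange(-.07,.075,.01):
    Q=P[abs(P[:,0]-x)<.005]
    if len(Q)>3: print(x.round(2),len(Q),Q.min(0).round(4),Q.max(0).round(4))
  cv2.imwrite(f"pics/p_{k}.png",c["image"])
im=np.hstack([cv2.imread("pics/p_wrist.png")[:,:],cv2.resize(cv2.imread("pics/p_side.png")[150:290,180:320],(420,420))])
cv2.imwrite("pics/p.png",cv2.resize(im,None,fx=.8,fy=.8))
E
```

```text
10.1167 0.03234857669421459 [ 0.32 -0.55 -3.99] [ 0.00018529 -0.00149654 -0.00066766]
wrist 23479
-0.06 6018 [-0.0609 -0.03    0.1336] [-0.055   0.0299  0.19  ]
-0.05 2859 [-0.055  -0.03    0.1526] [-0.045   0.0298  0.19  ]
-0.04 2003 [-0.045  -0.0247  0.1528] [-0.035   0.0229  0.1882]
-0.03 2110 [-0.035  -0.0299  0.1527] [-0.025   0.0286  0.1794]
-0.02 5056 [-0.025  -0.03    0.1425] [-0.015  0.03   0.19 ]
-0.01 2635 [-0.015 -0.03   0.128] [-0.005   0.0293  0.19  ]
0.0 391 [-0.005  -0.0189  0.1519] [0.005  0.0167 0.1634]
0.01 20 [ 0.005  -0.0177  0.1531] [0.0081 0.0153 0.156 ]
0.02 246 [ 0.0229 -0.0115  0.1619] [0.025  0.0099 0.1671]
0.03 730 [ 0.025  -0.0159  0.1568] [0.035  0.0135 0.167 ]
0.04 663 [ 0.035  -0.0177  0.1525] [0.045  0.0152 0.167 ]
0.05 598 [ 0.045  -0.018   0.1527] [0.055  0.0151 0.1668]
0.06 150 [ 0.055  -0.0182  0.1526] [0.0599 0.015  0.1654]
scene 184
-0.06 35 [-0.0614 -0.0233  0.1355] [-0.0554  0.0206  0.187 ]
-0.05 4 [-0.0547 -0.0216  0.1423] [-0.0531  0.0163  0.1879]
-0.02 8 [-0.024  -0.0189  0.1673] [-0.0153 -0.0147  0.176 ]
0.02 15 [ 0.02   -0.0137  0.151 ] [0.0248 0.0171 0.164 ]
0.03 39 [ 0.025  -0.0116  0.1409] [0.0349 0.021  0.1669]
0.04 33 [ 0.0353 -0.0133  0.142 ] [0.0443 0.0201 0.1693]
0.05 36 [ 0.0451 -0.01    0.1372] [0.0549 0.0183 0.1717]
0.06 11 [ 0.0556 -0.0114  0.1463] [0.059  0.018  0.1664]
side 175
-0.06 8 [-0.0574 -0.0087  0.1387] [-0.0557  0.014   0.1675]
-0.02 6 [-0.0223 -0.0274  0.1792] [-0.0158 -0.0204  0.1888]
-0.01 5 [-0.0131 -0.0236  0.1394] [-0.0055  0.0291  0.1895]
0.0 7 [-0.0023  0.025   0.1354] [0.0045 0.0292 0.1493]
0.01 5 [0.0071 0.0232 0.1395] [0.011  0.0282 0.149 ]
0.02 12 [ 0.0179 -0.0093  0.1542] [0.0247 0.0079 0.1643]
0.03 33 [ 0.0251 -0.0081  0.1334] [0.0349 0.02   0.1713]
0.04 38 [ 0.0351 -0.0154  0.1382] [0.0449 0.0208 0.1704]
0.05 35 [ 0.045  -0.013   0.1377] [0.0545 0.0204 0.172 ]
0.06 25 [ 0.0555 -0.0062  0.1467] [0.0641 0.0157 0.1671]
```

View pics/p.png

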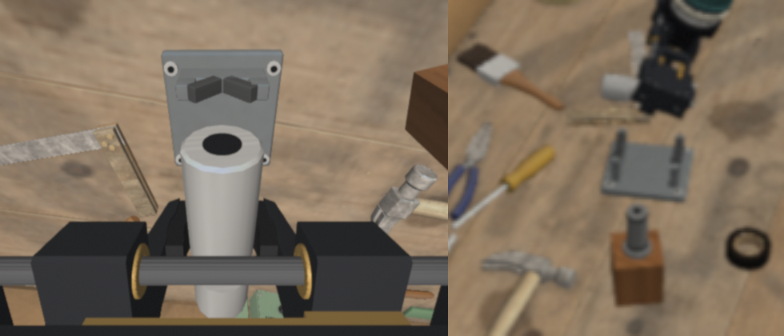

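The wrist view shows the roller level, centred to within about 1 mm along the groove, with the cradle below it. Lowering gently with the force watched.

Run:
```python
from h import *
b=C-.006*cx+XP*.019+[0,.0013,0]
manip.move_linear(b+[0,0,.075],rate=.1)
manip.move_linear(b+[0,0,.064],rate=.03);manip.dwell(.2)
f0=manip.state()["contact_force"][2];print("f0",f0)
for z in np.arange(.063,.0565,-.001):
    manip.move_linear(b+[0,0,z],rate=.01);manip.dwell(.1)
    s=manip.state();print(round(z,4),s["contact_force"].round(2),(s["tool_pos"]-b)[2].round(4))
    if s["contact_force"][2]-f0>4: break
print(s["clock"],s["gripper_width"],s["tool_pos"]-b)
```

```text
f0 -4.512472434238818
0.063 [-0.92  0.24 -5.67] 0.063
0.062 [ 0.31 -0.52 -4.11] 0.0623
0.061 [-1.24 -4.4   3.21] 0.0618
12.9333 0.032651862575522474 [ 0.00077335 -0.00020162  0.06180829]
```

Run:
```python
from h import *
b=C-.006*cx+XP*.019+[0,.0013,0]
n=np.array([-cx[1],cx[0],0]); z=.061
for i in range(12):
    manip.move_linear(b+[0,0,z],rate=.01);manip.dwell(.1)
    s=manip.state();f=s["contact_force"];print(round(z,4),f.round(2),(s["tool_pos"]-b).round(4),s["moment"].round(2))
    ln=f@n
    if f[2]>3 and abs(ln)<2.5: break
    if abs(ln)>2: b=b+n*np.sign(ln)*.0006
    else: z-=.0006
print(s["clock"],b)
```

```text
0.061 [-2.07 -6.16  4.38] [ 0.0008 -0.0002  0.0618] [-0.63  0.22 -0.18]
0.061 [-0.11 -3.64  4.09] [0.0007 0.0001 0.0616] [-0.34  0.02 -0.17]
0.061 [ 3.08 -1.69  0.88] [0.0003 0.0002 0.0611] [-0.15 -0.08 -0.08]
0.061 [ 2.34 -1.1  -1.36] [-0.0004 -0.      0.0606] [-0.12  0.05 -0.07]
0.0604 [-1.73 -1.17  3.11] [-0.0003 -0.      0.0604] [-0.17  0.3  -0.05]
14.6833 [ 0.60784272  0.1356332  -0.01785416]
```

Seated in both flanks at 0.0604. Releasing and backing out along the tool axis.

Run:
```python
from h import *
manip.set_gripper(.065);manip.dwell(.2)
p=manip.state()["tool_pos"];manip.move_linear(p-XP*.10,rate=.12)
manip.move_pose([.57,.20,.30],rot([0,0,-1],[1,0,0]));manip.set_gripper(.07)
n=np.array([-cx[1],cx[0],0])
c=cap("wrist");cv2.imwrite("pics/l.png",c["image"]);W=cloud(c).reshape(-1,3);W=W[np.isfinite(W[:,0])]
d=W-C;L=np.c_[d@cx,d@n,W[:,2]];P=L[(abs(L[:,1])<.022)&(L[:,2]>.058)&(L[:,2]<.09)&(abs(L[:,0])<.09)]
print(len(P),cv2.minAreaRect((P[:,:2]*1000).astype(np.float32)),P.min(0).round(4),P.max(0).round(4))
for x in np.arange(-.06,.065,.006):
    Q=P[abs(P[:,0]-x)<.003]; t=np.percentile(Q[:,2],95) if len(Q) else 0
    if len(Q): print(x.round(3),len(Q),round(t,4),Q[:,1].min().round(4),Q[:,1].max().round(4))
Q=W[(np.hypot(W[:,0]-.551,W[:,1]-.333)<.05)&(W[:,2]>.128)&(W[:,2]<.145)]
print("probe",len(Q),cv2.minEnclosingCircle((Q[:,:2]*1000).astype(np.float32)),Q[:,2].mean())
print(manip.state()["clock"],manip.state()["contact_force"].round(2))
```

```text
2847 ((-0.04892730712890625, -0.6501178741455078), (33.95581817626953, 119.78661346435547), 89.88237762451172) [-0.0599 -0.0177  0.058 ] [0.0599 0.0162 0.0795]
-0.06 63 0.0773 -0.0172 0.0157
-0.054 144 0.0776 -0.0169 0.0159
-0.048 146 0.0776 -0.0161 0.0161
-0.042 143 0.0773 -0.0137 0.0157
-0.036 145 0.0774 -0.0175 0.0159
-0.03 146 0.0778 -0.0163 0.016
-0.024 146 0.0776 -0.0156 0.0162
-0.018 146 0.0775 -0.0168 0.0159
-0.012 146 0.0778 -0.0163 0.0162
-0.006 146 0.0777 -0.0173 0.016
-0.0 147 0.0776 -0.0163 0.0162
0.006 142 0.0776 -0.0162 0.0162
0.012 111 0.0739 -0.0136 0.0124
0.018 116 0.0738 -0.0125 0.0123
0.024 144 0.0775 -0.0164 0.0161
0.03 146 0.0776 -0.0169 0.0161
0.036 150 0.0775 -0.0158 0.0162
0.042 151 0.0777 -0.0163 0.016
0.048 153 0.0775 -0.0177 0.0162
0.054 154 0.0777 -0.0173 0.0162
0.06 62 0.0776 -0.0161 0.016
probe 946 ((550.9588012695312, 332.61907958984375), 13.481770515441895) 0.1360847553628612
18.5167 [ 0.4   0.12 -0.22]
```

View pics/l.png

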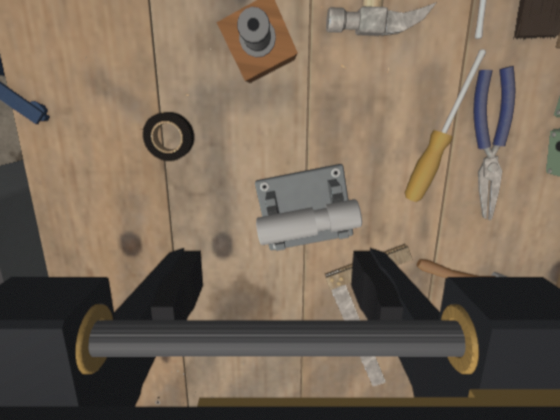

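The roller lies level and centred in the cradle: ends at ±59.9 mm, neck at +16 mm, at about (322,222) in the image. Everything else looks undisturbed. Now the probe.

Run:
```python
from h import *
RD=rot([0,0,-1],[1,0,0])
manip.move_pose([.5512,.3325,.24],RD)
manip.move_linear([.5512,.3325,.16],rate=.15)
manip.move_linear([.5512,.3325,.088],rate=.08);manip.dwell(.2)
s=manip.state();print(s["tool_pos"],s["contact_force"].round(2))
manip.set_gripper(0,35)
s=manip.state();tp=s["tool_pos"];print(tp,s["gripper_width"],s["contact_force"].round(2))
manip.move_linear([.5512,.3325,.108],rate=.05)
manip.move_linear([.5512,.3325,.20],rate=.15);manip.dwell(.3)
s=manip.state();print(s["clock"],s["tool_pos"],s["gripper_width"],s["contact_force"].round(2))
for k in("scene","side"):
  c=cap(k);W=cloud(c);im=c["image"]
  W=W.reshape(-1,3);W=W[np.isfinite(W[:,0])]
  P=W[(np.hypot(W[:,0]-.551,W[:,1]-.333)<.03)&(W[:,2]>.10)&(W[:,2]<.19)]
  for z in np.arange(.12,.19,.01):
    Q=P[abs(P[:,2]-z)<.005]
    if len(Q)>3: print(k,z.round(2),len(Q),((Q.min(0)+Q.max(0))/2).round(4),(Q.max(0)-Q.min(0)).round(3))
  u,v=proj(c,[.551,.333,.15]).astype(int);cv2.imwrite(f"pics/g_{k}.png",cv2.resize(im[max(v-50,0):v+50,max(u-50,0):u+50],(400,400)))
cv2.imwrite("pics/g.png",np.hstack([cv2.imread(f"pics/g_{k}.png") for k in("scene","side")]))
```

```text
[0.55166915 0.33273826 0.08880728] [-0.37 -0.13 -0.31]
[0.55114347 0.33250482 0.08798864] 0.024405594890805588 [ 0.48 -0.33 -0.87]
23.4583 [0.55068959 0.33223392 0.19877973] 0.024443821675849426 [ 1.03  0.09 -1.12]
scene 0.15 13 [0.5473 0.3382 0.1501] [0.016 0.01  0.008]
scene 0.16 13 [0.548  0.3372 0.1589] [0.016 0.012 0.007]
scene 0.17 4 [0.5455 0.343  0.169 ] [0.008 0.003 0.005]
scene 0.18 13 [0.5494 0.341  0.1826] [0.035 0.022 0.004]
scene 0.19 27 [0.5491 0.344  0.1875] [0.032 0.014 0.004]
side 0.13 6 [0.5536 0.3333 0.1301] [0.005 0.007 0.008]
side 0.15 14 [0.5527 0.3366 0.1502] [0.015 0.011 0.006]
side 0.16 21 [0.5533 0.3359 0.1606] [0.017 0.014 0.008]
side 0.17 10 [0.5529 0.3387 0.1692] [0.018 0.01  0.008]
side 0.18 11 [0.5529 0.3363 0.1799] [0.032 0.027 0.009]
side 0.19 27 [0.5531 0.3404 0.1878] [0.034 0.023 0.004]
```

View pics/g.png

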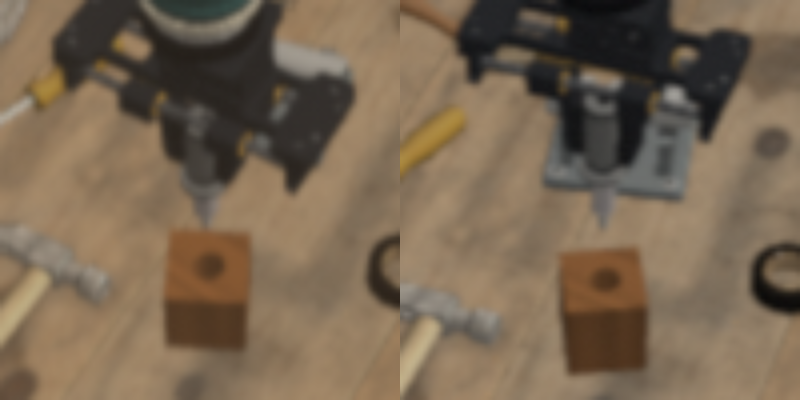

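The probe is out of its stand and upright in the gripper; both crops show the tip clear above the hole. Moving over the neck.

Run:
```python
from h import *
t=np.array([.6228,.1387,.2])
manip.move_linear(t,rate=.15)
manip.move_linear(t*[1,1,0]+[0,0,.158],rate=.08);manip.dwell(.3)
s=manip.state();print(s["clock"],s["tool_pos"]-t,s["contact_force"].round(2),s["tcp_rot"].round(3))
n=np.array([-cx[1],cx[0],0])
ims=[]
for k in("scene","side"):
  c=cap(k);im=c["image"];W=cloud(c).reshape(-1,3);W=W[np.isfinite(W[:,0])]
  d=W-C;L=np.c_[d@cx,d@n,W[:,2]]
  P=L[(abs(L[:,0]-.016)<.03)&(abs(L[:,1])<.03)&(L[:,2]>.09)&(L[:,2]<.125)]
  print(k,len(P),((P.min(0)+P.max(0))/2).round(4) if len(P) else "")
  u,v=proj(c,[.6228,.1387,.09]).astype(int);ims.append(cv2.resize(im[v-40:v+40,u-40:u+40],(400,400),interpolation=cv2.INTER_CUBIC))
cv2.imwrite("pics/n.png",np.hstack(ims))
```

```text
26.0583 [ 4.32289224e-04  5.41067786e-05 -4.12842942e-02] [-0.97 -0.04 -0.84] [ 1.21   1.208 -1.208]
scene 27 [0.0141 0.0054 0.1081]
side 31 [0.0189 0.0051 0.1087]
```

View pics/n.png

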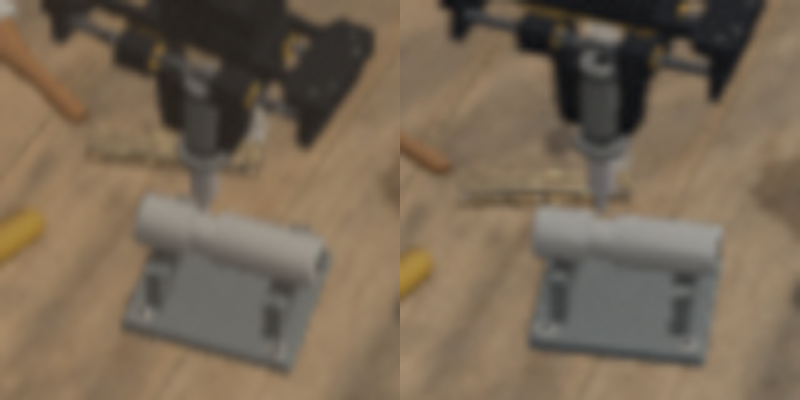

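The tip is just above the neck in both views; the mean along-axis position is 16.5 mm against the wanted 16. Pressing slowly with force monitoring.

Run:
```python
from h import *
t=np.array([.6225,.1387,0])
def f():
    v=[]
    for _ in range(12): manip.dwell(.02);v.append(manip.state()["contact_force"])
    return np.mean(v,0)
f0=f();print(f0.round(2))
for z in (.154,.152,.151,.150,.149,.148,.147,.1465,.146):
    manip.move_linear(t+[0,0,z],rate=.02)
    d=f()-f0;s=manip.state();print(z,d.round(2),s["tool_pos"].round(4),round(s["gripper_width"],4))
    if d[2]>4.2: break
print(s["clock"])
```

```text
[-0.28  0.16 -1.21]
0.154 [ 0.31  0.02 -0.36] [0.6226 0.1387 0.1541] 0.0247
0.152 [-0.   -0.25 -0.31] [0.6225 0.1387 0.152 ] 0.0246
0.151 [ 0.17  0.15 -0.08] [0.6225 0.1387 0.151 ] 0.0244
0.15 [ 0.3   0.01 -0.14] [0.6225 0.1387 0.15  ] 0.0247
0.149 [ 0.52 -0.15 -0.06] [0.6225 0.1387 0.149 ] 0.0246
0.148 [-0.14 -0.13  1.26] [0.6226 0.1387 0.1482] 0.0247
0.147 [ 0.18 -0.26  1.75] [0.6226 0.1387 0.1471] 0.0243
0.1465 [ 0.82 -0.17  2.22] [0.6226 0.1387 0.1466] 0.0243
0.146 [0.4  0.21 2.39] [0.6226 0.1387 0.146 ] 0.0245
30.5083
```

Run:
```python
from h import *
t=np.array([.6225,.1387,0])
def f():
    v=[]
    for _ in range(20): manip.dwell(.02);v.append(manip.state()["contact_force"])
    return np.mean(v,0)
f0=np.array([-.2,.1,-1.4])
for z in (.145,.144,.1434):
    manip.move_linear(t+[0,0,z],rate=.02)
    d=f()-f0;s=manip.state();print(z,d.round(2),s["tool_pos"].round(4),round(s["gripper_width"],4))
    if d[2]>4.4: break
print(s["clock"])
n=np.array([-cx[1],cx[0],0]);ims=[]
for k in("wrist","scene","side"):
  c=cap(k);im=c["image"];W=cloud(c).reshape(-1,3);W=W[np.isfinite(W[:,0])]
  d=W-C;L=np.c_[d@cx,d@n,W[:,2]];r=np.hypot(W[:,0]-.6225,W[:,1]-.1387)
  P=W[(r<.011)&(W[:,2]>.17)&(W[:,2]<.215)]
  if len(P): print(k,"handle top",len(P),np.percentile(P[:,2],[10,50,90]).round(4))
  P=L[(r<.03)&(L[:,2]>.11)&(L[:,2]<.16)]
  if len(P)>5: print(k,"flange z",np.percentile(P[:,2],[2,20,50,80,98]).round(4))
  if k=="wrist": P=L[(abs(L[:,1])<.03)&(L[:,2]>.058)&(L[:,2]<.09)&(abs(L[:,0])<.09)];print(len(P),P.min(0).round(4) if len(P) else "",P.max(0).round(4) if len(P) else "");cv2.imwrite("pics/fw.png",im);continue
  u,v=proj(c,[.6228,.1387,.11]).astype(int);ims.append(cv2.resize(im[v-40:v+40,u-40:u+40],(400,400),interpolation=cv2.INTER_CUBIC))
ims.append(cv2.resize(cv2.imread("pics/fw.png"),(533,400))[:, :])
cv2.imwrite("pics/f.png",cv2.resize(np.hstack(ims),(800,240)))
```

```text
0.145 [ 0.56 -0.01  3.3 ] [0.6226 0.1387 0.1451] 0.025
0.144 [ 0.48 -0.02  3.8 ] [0.6226 0.1387 0.144 ] 0.025
0.1434 [ 0.57 -0.12  4.31] [0.6226 0.1387 0.1435] 0.0249
32.2583
wrist handle top 635 [0.1912 0.1919 0.1926]
wrist flange z [0.1286 0.132  0.1461 0.1549 0.1595]
7510 [-0.0601 -0.0175  0.058 ] [0.0602 0.0164 0.0899]
scene handle top 7 [0.187  0.1907 0.1913]
scene flange z [0.1144 0.1304 0.1448 0.155  0.1593]
side handle top 31 [0.1721 0.19   0.1933]
side flange z [0.1124 0.1317 0.1413 0.1554 0.1596]
```

View pics/f.png

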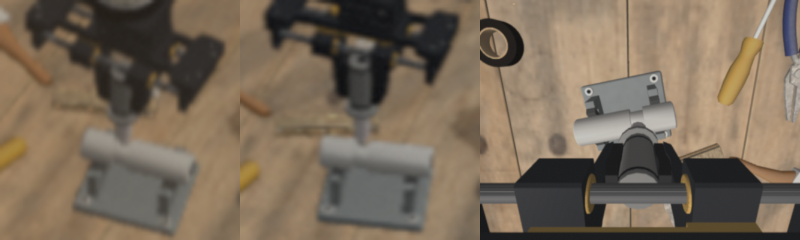

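The views show the tip on the neck and the handle gripped upright. The depth estimate (~7 mm in) disagrees with the force estimate (~5 mm in), so I'll recheck where contact starts using longer averages.

Run:
```python
from h import *
t=np.array([.6225,.1387,0])
def f():
    v=[];z=[]
    for _ in range(50):
        manip.dwell(.02);s=manip.state();v.append(s["contact_force"]);z.append(s["tool_pos"])
    return np.mean(v,0),np.mean(z,0)
for z in (.1434,.155,.1515,.150,.149,.148,.1465,.145,.1435):
    manip.move_linear(t+[0,0,z],rate=.03);manip.dwell(.1)
    F,p=f();print(z,F.round(2),p.round(4))
print(manip.state()["clock"],manip.state()["gripper_width"])
```

```text
0.1434 [0.64 0.15 2.7 ] [0.6225 0.1387 0.1434]
0.155 [-0.07  0.11 -1.41] [0.6224 0.1387 0.1549]
0.1515 [ 0.01 -0.08 -1.25] [0.6225 0.1387 0.1515]
0.15 [ 0.03 -0.08 -1.39] [0.6225 0.1387 0.15  ]
0.149 [-0.01 -0.03 -1.25] [0.6225 0.1387 0.149 ]
0.148 [ 0.26 -0.11  0.06] [0.6226 0.1387 0.1481]
0.1465 [ 0.22 -0.05  0.94] [0.6226 0.1387 0.1466]
0.145 [0.32 0.14 1.9 ] [0.6226 0.1387 0.1451]
0.1435 [0.33 0.19 2.62] [0.6225 0.1387 0.1436]
43.3583 0.024499998958835086
```

The recheck settles it. Contact starts at TCP z of about 0.1487, with a jump of roughly 1.4 N and then about 0.6 N/mm. At the present pose that gives about 5 mm of travel and 4.0 N, which is half way in. Handing in.

Run:
```python
from h import *
s=manip.state();print(s["clock"],s["contact_force"].round(2),s["gripper_width"]);order.close_job()
```

```text
43.3583 [0.67 0.2  1.67] 0.024499998958835086
the job is handed in; nothing more can be done
```

I laid the roller in the cradle nearest the base, released it, and handed the job in with the probe held upright and pressed on the neck. The clock read 43.4 s of the 72 s allowed.

- **Roller:** it lies level in the cradle. The wrist depth put its ends at ±59.9 mm from the cradle's middle after release, and about ±60 mm again with the probe pressed on it.
- **Probe position:** the tip was aimed at mid-neck. The scene and side cameras averaged 16.5 mm along the axis against the wanted 16 mm, but they differed (14 and 19 mm). Side force was under 0.7 N.
- **Plunger:** contact began at about 0.1487 m TCP height. The final pose was about 5 mm lower at about 4.0 N averaged, which is half way in.
- **Check that disagreed:** the wrist depth of the handle top suggested about 7 mm of travel. I relied on the repeated contact-onset and spring-force measurement. The last single force sample before handing in was about 1 N below the average; single samples had been noisy by about that much.
- **Other items:** the tape, square and screwdriver looked undisturbed in the wrist picture taken after the roller was laid. I did not measure their positions again at the end.

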